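# Put the unmarked dough-thickness board in its slot

## Task

The dark wooden board lying in front of the slotted rack goes back into the rack, but its thickness is not marked. Starting at the narrowest slot and going one slot at a time towards the wide end, push it squarely against each slot without forcing it until one lets it in, then slide it fully home there and let go. Never put it in a wider slot than it needs, and leave the two other boards and everything else on the table where they are.

Things in the scene. Friction and masses are not known exactly. Their poses are not given: they have to be found in the camera images.
- rack: low light-wood rack fixed on the table: four slots in a row, open towards the robot, table as floor. Origin at table level in the middle of the mouth plane; x points into the slots (along world x within 0.12 rad), y left along the row. 490 mm long, slots on a 120 mm pitch, 110 mm wide between 10 mm dividers, 80 mm deep to the back stop (12 mm thick, 48 mm high). Roof bars are 20 mm thick; rack top 30 to 42 mm high
- board_a: dark wooden board, 130 mm (x) by 94 mm (y), flat, origin at the centre of its underside; 12, 16 or 20 mm thick (the three differ only in that), 0.07 to 0.26 kg. Too wide to grip across; slides when pushed on an edge (0.5 to 4 N). The one with |y| under 0.2 m is the front board, to put away; the other two stay at the sides, |y| over 0.35 m. At the start x points ahead within 0.35 rad
- board_b: dark wooden board, 130 mm (x) by 94 mm (y), flat, origin at the centre of its underside; 12, 16 or 20 mm thick (the three differ only in that), 0.07 to 0.26 kg. Too wide to grip across; slides when pushed on an edge (0.5 to 4 N). The one with |y| under 0.2 m is the front board, to put away; the other two stay at the sides, |y| over 0.35 m. At the start x points ahead within 0.35 rad
- board_c: dark wooden board, 130 mm (x) by 94 mm (y), flat, origin at the centre of its underside; 12, 16 or 20 mm thick (the three differ only in that), 0.07 to 0.26 kg. Too wide to grip across; slides when pushed on an edge (0.5 to 4 N). The one with |y| under 0.2 m is the front board, to put away; the other two stay at the sides, |y| over 0.35 m. At the start x points ahead within 0.35 rad
- slot1 (a point): middle of the mouth of the narrowest (leftmost) slot, at table level. Roof 10 mm above the table: it refuses every board. Roof bars and dividers end flush in the mouth plane: a board too thick stops there, front edge against the face, and can be slid sideways along it
- slot2 (a point): middle of the mouth of the second slot, at table level; roof 14 mm above the table. A slot that fits the front board (slot 2, 3 or 4) leaves 2 mm in height and 8 mm each side; a narrower one is at least 2 mm too low
- slot3 (a point): middle of the mouth of the third slot, at table level; roof 18 mm above the table. A board fully home touches the back stop: its origin is then 15 mm inside the mouth plane and 50 mm of it stick out
- slot4 (a point): middle of the mouth of the widest (rightmost) slot, at table level; roof 22 mm above the table. Forcing, in any slot, means more than 60 N between board and rack
- cup: bystander, to be left alone: steel measuring cup with a handle, 70 mm across, 60 mm high, origin under its centre
- bowl: bystander, to be left alone: steel bowl, 170 mm across, 75 mm high, origin under its centre
- scraper: bystander, to be left alone: dough scraper lying flat, 95 by 140 mm, 22 mm high, origin under it near the wooden grip
- spoon: bystander, to be left alone: wooden spoon, 260 mm, lying flat, origin under its middle
Mind the look-alikes: they are no part of the job. Leave any green look-alike of the board_b alone. What is shaped like the board_c but green is not meant.

How it is judged (in metres and radians):
On the way, in this order (a step that is already met when the one before it is completed fails the run):
1. the front board was pushed squarely against the narrowest slot, which refused it (((x of board_a in the frame of rack between -0.075 and -0.058 m and y of board_a in the frame of rack between 0.16 and 0.2 m and angle between the x axis of board_a and the x axis of rack, either way round below 0.15 rad and contact force between board_a and rack above 0.8 N) or (x of board_b in the frame of rack between -0.075 and -0.058 m and y of board_b in the frame of rack between 0.16 and 0.2 m and angle between the x axis of board_b and the x axis of rack, either way round below 0.15 rad and contact force between board_b and rack above 0.8 N) or (x of board_c in the frame of rack between -0.075 and -0.058 m and y of board_c in the frame of rack between 0.16 and 0.2 m and angle between the x axis of board_c and the x axis of rack, either way round below 0.15 rad and contact force between board_c and rack above 0.8 N))), for 0.05 s.
2. then offered to the second slot: it goes in at least 15 mm if it fits, else it was pushed against it and refused (((x of board_a in the frame of rack above -0.05 m and y of board_a in the frame of rack between 0.04 and 0.08 m) or (x of board_b in the frame of rack between -0.075 and -0.058 m and y of board_b in the frame of rack between 0.04 and 0.08 m and angle between the x axis of board_b and the x axis of rack, either way round below 0.15 rad and contact force between board_b and rack above 0.8 N) or (x of board_c in the frame of rack between -0.075 and -0.058 m and y of board_c in the frame of rack between 0.04 and 0.08 m and angle between the x axis of board_c and the x axis of rack, either way round below 0.15 rad and contact force between board_c and rack above 0.8 N))), for 0.05 s.
3. if the second slot took it: at least 50 mm in; else offered to the third slot in the same way (((x of board_a in the frame of rack above -0.015 m and y of board_a in the frame of rack between 0.04 and 0.08 m) or (x of board_b in the frame of rack above -0.05 m and y of board_b in the frame of rack between -0.08 and -0.04 m) or (x of board_c in the frame of rack between -0.075 and -0.058 m and y of board_c in the frame of rack between -0.08 and -0.04 m and angle between the x axis of board_c and the x axis of rack, either way round below 0.15 rad and contact force between board_c and rack above 0.8 N))), for 0.05 s.
At the end, for the whole second after the job is handed in: the front board rests flat in the narrowest slot that takes it (12 mm: slot 2, 16: slot 3, 20: slot 4), within 5 mm of the back stop, 12 mm of the slot's middle line and 0.1 rad of square; the other boards lie at the sides, moved under 30 mm (((x of board_a in the frame of rack above 0.01 m and y of board_a in the frame of rack between 0.048 and 0.072 m and angle between the x axis of board_a and the x axis of rack, either way round below 0.1 rad and height (world z) of board_a below 0.004 m and linear speed of board_a below 0.01 m/s and distance of each of board_b, board_c from where it was at the start of the episode below 0.03 m and (world y of board_b above 0.33 m or world y of board_b below -0.33 m) and (world y of board_c above 0.33 m or world y of board_c below -0.33 m)) or (x of board_b in the frame of rack above 0.01 m and y of board_b in the frame of rack between -0.072 and -0.048 m and angle between the x axis of board_b and the x axis of rack, either way round below 0.1 rad and height (world z) of board_b below 0.004 m and linear speed of board_b below 0.01 m/s and distance of each of board_a, board_c from where it was at the start of the episode below 0.03 m and (world y of board_a above 0.33 m or world y of board_a below -0.33 m) and (world y of board_c above 0.33 m or world y of board_c below -0.33 m)) or (x of board_c in the frame of rack above 0.01 m and y of board_c in the frame of rack between -0.192 and -0.168 m and angle between the x axis of board_c and the x axis of rack, either way round below 0.1 rad and height (world z) of board_c below 0.004 m and linear speed of board_c below 0.01 m/s and distance of each of board_a, board_b from where it was at the start of the episode below 0.03 m and (world y of board_a above 0.33 m or world y of board_a below -0.33 m) and (world y of board_b above 0.33 m or world y of board_b below -0.33 m)))); the robot touches nothing.
It fails at once if a board was forced (more than 60 N against the rack) (contact force between any of board_a, board_b, board_c and rack above 60 N).
It fails at once if a board was put more than 15 mm into a wider slot than it needs ((x of board_a in the frame of rack between -0.05 and 0.03 m and y of board_a in the frame of rack between -0.235 and 0 m) or (x of board_b in the frame of rack between -0.05 and 0.03 m and y of board_b in the frame of rack between -0.235 and -0.12 m)).
It fails at once if a bystander was moved more than 30 mm (distance of any of cup, bowl, scraper, spoon from where it was at the start of the episode above 0.03 m).
It also fails if it takes over 72 s, if anything falls off the work surface, if the arm or the gripper's body presses on something with over 40 N, if the wrist force passes 120 N, or if a joint passes its speed limit or range.

## Robot

A 7-joint arm with a two-finger parallel gripper is mounted at the origin on the work surface. World frame = base frame: x ahead of the robot, y to its left, z up, the work surface at z = 0. Lengths are in m, angles in degrees, forces in N, time in s.
With the tool pointing down it reaches from about 0.35 to 0.9 m from the base axis. Payload 7.2 kg.
Tool frame: the origin (TCP) lies midway between the tips of the shut fingers; the grasp point (between the pads) lies 19 mm behind it; z points along the fingers, x is the direction in which the jaws open and shut, and the axes are right-handed (so a half turn about z gives the same grasp; the last joint's range is limited). The gripper opens to 88 mm and grips with 3 to 60 N. Pads are 20 mm wide; open, the fingers measure 115 mm over their backs; the gripper's body (75 mm by 178 mm) begins 61 mm behind the grasp point.
Start: joints at [63.071, 23.554, -0.728, 91.456, 0.321, 64.991, -4.71], TCP at [0.244, -0.575, 0.223] pointing down, gripper open.
Joint ranges: [-169.25, 169.25], [-16.82, 113.86], [-84.01, 82.57], [7.8, 145.47], [-59.2, 239.2], [7.22, 106.19], [-163.78, 163.78]. Speed limits (degrees/s): [136.94, 136.94, 172.46, 172.46, 180, 180, 180].

## Interface

Orientations are given as [roll, pitch, yaw] about the fixed x, y, z axes, in that order (R = Rz(yaw) Ry(pitch) Rx(roll)).
In Python, from bench import bot gives the robot as it stands. The module is installed in compiled form; this text tells all that it offers.
- The arm moves only by the tool jog_arm, never from a script. Its argument "commands" is a list of rows, each a list of 7 numbers: the shift along the tool's x, y, z in cm, then the turn, a rotation vector about the tool's x, y, z in rad, then the gripper's target within -1 to 1 (shut at 1, half-way at 0, fully open at -1). A call has 1 to 5 rows; each row is the pose to reach, as a shift and turn from the pose commanded when the call began, along the tool's axes at that moment; what a row does not reach only later rows make up. A row lasts 1/10 s, in which the tool goes at most 50 mm and 8.59 degrees, less where a joint would pass 70% of its speed; a pose out of reach is approached as far as the arm can. A call with a gripper value outside its range is refused whole. The fingers move at their own pace and stop on an object; "newtons" is the grip in N (left out, the last holds). Time passes only in rows, so rows that repeat a pose let the fingers close. It gives the time, the measured TCP pose, the force and the opening at its end, in the units of the state.
- bot.sense(): the state, without advancing time (a new reading comes with each control period).
- bot.read_camera(name): name is "scene" or "side" or "wrist"; returns the picture (400x640x3 uint8, red, green, blue); there is no depth.
- bot.camera_params(name): a dict with "mtx" (3x3 intrinsics, pixels), "world_from_camera" (4x4, takes a point from camera to world coordinates). Camera axes: x right, y down, z forward; pixel columns grow to the right and rows downward; lengths in m; the calibration is good to about 2 mm. A picture is of the moment at which its call begins: read the wrist's pose just before it. camera_params takes no time and is no camera call; for the wrist camera it gives the pose at the moment of the call.
- bot.hand_in(): hands the job in, once; it reports no verdict.
The state is a dict: "t": time; "qpos": joint angles; "qd": joint speeds; "effort": joint torques, N m; "tool_pos": TCP position; "tool_rot": TCP orientation; "wrist_force": force on the tool from outside, world axes, zero at the start; "ft_torque": the same for the moment, N m; "opening": opening from 0.0 (shut) to 1.0 (fully open).
Only numpy, scipy, OpenCV 4.12 (cv2) and the standard library are available. Lean on these libraries where they do the work, as an engineer would, in place of code of your own. Each camera call takes 0.05 s, during which the arm holds its last target. There are 200 camera calls.

## Working session

There is one attempt and no reset: what is moved stays moved. The work goes in short steps, Python scripts to look and compute and a tool call to move; the robot and the scene stay as the last step left them, time stands still between calls to the robot, and variables do not carry over. Pictures are saved under pics/ and viewed, about 8 in all and at most 12, crops included, and the job is handed in when it is done.

Besides the shell and the picture viewer there is one more tool, called after "Call:" by a JSON object that holds its "fn" and its "kwargs". jog_arm: Moves the arm, as the interface text tells. Its arguments: {"type":"object","properties":{"commands":{"type":"array","items":{"type":"array","items":{"type":"number"}}},"newtons":{"type":"number"}},"required":["commands"]}

```bash
mkdir -p pics
cat > h.py <<'E'
import numpy as np, cv2
from bench import bot
def ray(cam,u,v,z,P=None):
    P=P or bot.camera_params(cam);K=np.array(P["mtx"]);T=np.array(P["world_from_camera"])
    d=T[:3,:3]@np.linalg.solve(K,[u,v,1]);o=T[:3,3]
    return o+d*(z-o[2])/d[2]
def proj(cam,p):
    P=bot.camera_params(cam);K=np.array(P["mtx"]);T=np.array(P["world_from_camera"])
    c=K@(T[:3,:3].T@(np.array(p)-T[:3,3]));return c[:2]/c[2]
def save(cam,name,crop=None,s=1):
    im=bot.read_camera(cam)[...,::-1]
    cv2.imwrite('pics/raw_'+name,im)
    if crop: im=im[crop[1]:crop[3],crop[0]:crop[2]]
    im=cv2.resize(im,None,fx=s,fy=s,interpolation=cv2.INTER_CUBIC);cv2.imwrite('pics/'+name,im)
E
python3 - <<'E'
from h import *
save('scene','a.png',s=1.25);save('side','b.png',s=1.25)
for c in('scene','side','wrist'):
    P=bot.camera_params(c);print(c,np.round(P["mtx"],1).tolist(),np.round(P["world_from_camera"],3).tolist())
print(bot.sense())
E
```

```text
scene [[437.6, 0.0, 317.2], [0.0, 437.6, 198.6], [0.0, 0.0, 1.0]] [[-0.699, 0.501, -0.51, 1.204], [0.715, 0.493, -0.496, 0.77], [0.003, -0.711, -0.703, 1.079], [0.0, 0.0, 0.0, 1.0]]
side [[456.4, 0.0, 331.4], [0.0, 456.4, 196.9], [0.0, 0.0, 1.0]] [[0.907, -0.303, 0.294, -0.121], [-0.422, -0.644, 0.638, -1.23], [-0.004, -0.703, -0.712, 1.407], [0.0, 0.0, 0.0, 1.0]]
wrist [[279.5, 0.0, 315.9], [0.0, 279.5, 203.8], [0.0, 0.0, 1.0]] [[0.392, -0.883, -0.257, 0.315], [-0.92, -0.377, -0.109, -0.545], [-0.001, 0.279, -0.96, 0.384], [0.0, 0.0, 0.0, 1.0]]
{'t': 0.1, 'qpos': array([63.07114942, 23.59540577, -0.72828053, 91.49912708,  0.32141546,
       64.98980735, -4.71113552]), 'qd': array([-0.08261837, -0.14438691,  0.01793909, -0.05697383, -0.08239302,
        0.01812836, -0.0130177 ]), 'effort': array([ 3.06559639e-03, -5.89100933e+01,  6.44029453e-01, -2.91711098e+01,
       -5.37933048e-02,  1.44941450e-02,  9.21418496e-05]), 'tool_pos': array([ 0.24420411, -0.57482353,  0.22189439]), 'tool_rot': array([ 1.79993664e+02,  8.20520067e-02, -6.69785836e+01]), 'wrist_force': array([-0.41220637,  0.40244073,  0.75728965]), 'ft_torque': array([0.02224292, 0.00523919, 0.07101327]), 'opening': 1.0012078126509227}
```

View pics/a.png

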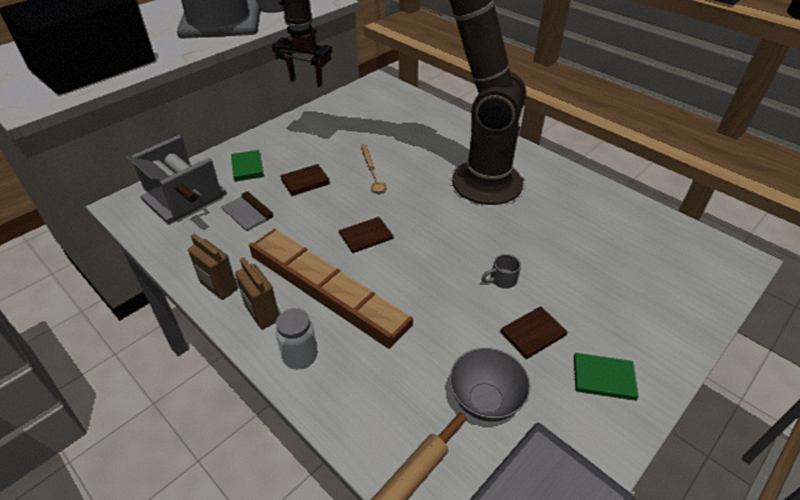

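View pics/b.png

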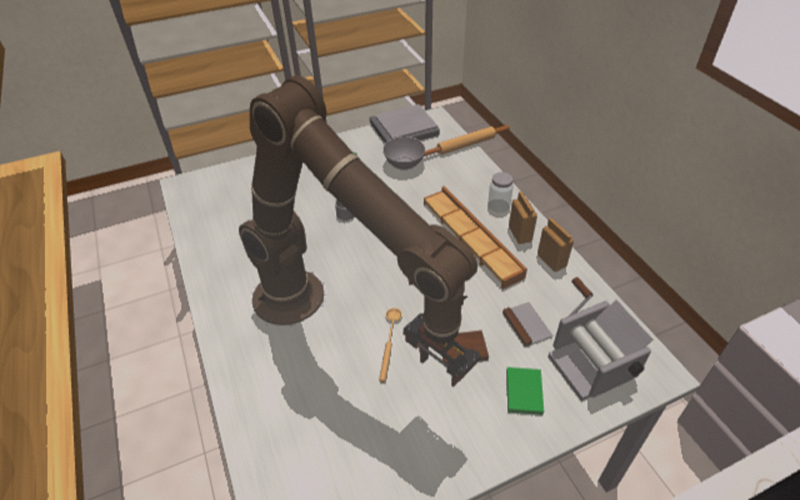

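The scene view shows dark boards at (305,179), (366,234) and (534,331), and green look-alikes at (247,165) and (605,376). The rack runs from (265,240) to (400,335), with slot 1 (left, +y) at its lower-right end. Next, a close crop of the central board and the rack.

Run:
```python
from h import *
im=cv2.imread('pics/raw_a.png')[165:290,190:345]
cv2.imwrite('pics/c.png',cv2.resize(im,None,fx=4.8,fy=4.8,interpolation=cv2.INTER_CUBIC))
for n,u,v in[('front',366,234),('R',305,179),('L',534,331),('gR',247,165),('cup',505,275),('spoon',373,170),('scr',245,210)]:
    print(n,ray('scene',u/1.25,v/1.25,.015).round(3))
```

```text
front [ 0.451 -0.083  0.015]
R [ 0.412 -0.407  0.015]
L [0.402 0.452 0.015]
gR [ 0.498 -0.6    0.015]
cup [0.303 0.293 0.015]
spoon [ 0.228 -0.287  0.015]
scr [ 0.632 -0.416  0.015]
```

View pics/c.png

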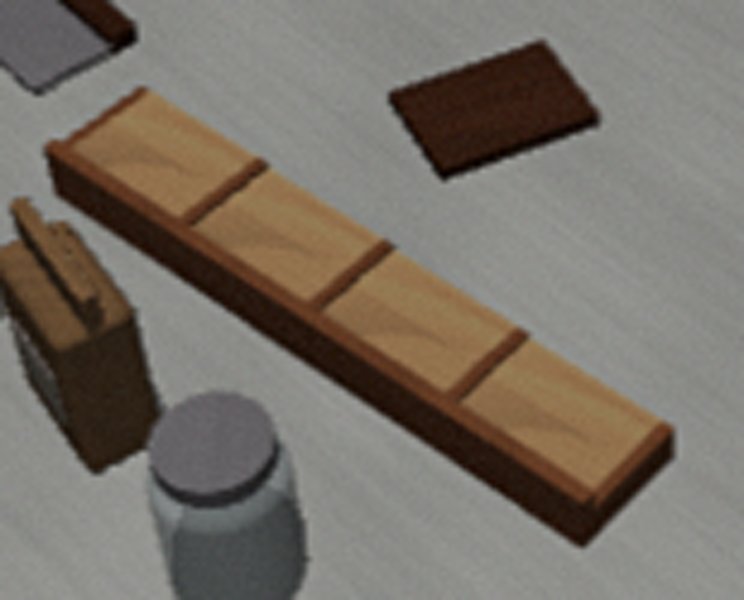

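The crop confirms a plain dark board in front of the rack, with top corners at (388,97), (543,40), (600,118) and (445,172). The rack's mouth edge runs from (145,88) to (672,430).

Run:
```python
from h import *
f=lambda x,y,z:ray('scene',190+x/4.8,165+y/4.8,z).round(4)
print('board top z.016',[f(*p,.016) for p in((388,97),(543,40),(600,118),(445,172))])
print('bot',[f(*p,0) for p in((388,101),(600,126),(445,181))])
for z in(.03,.036,.042):
    print('mouth',z,f(145,88,z),f(672,430,z))
print('mouth bottom L',f(673,455,0),'back bottom L',f(583,546,0))
print('back top R,L z.048', f(47,148,.048),f(587,510,.048))
```

```text
board top z.016 [array([ 0.4999, -0.1459,  0.016 ]), array([ 0.3745, -0.1097,  0.016 ]), array([ 0.4056, -0.0178,  0.016 ]), array([ 0.5235, -0.0575,  0.016 ])]
bot [array([ 0.4923, -0.1564,  0.    ]), array([ 0.3998, -0.0236,  0.    ]), array([ 0.5195, -0.0631,  0.    ])]
mouth 0.03 [ 0.6281 -0.2686  0.03  ] [0.5876 0.2251 0.03  ]
mouth 0.036 [ 0.6314 -0.2627  0.036 ] [0.5911 0.2282 0.036 ]
mouth 0.042 [ 0.6347 -0.2567  0.042 ] [0.5947 0.2313 0.042 ]
mouth bottom L [0.5842 0.2238 0.    ] back bottom L [0.6742 0.232  0.    ]
back top R,L z.048 [ 0.7238 -0.2494  0.048 ] [0.6778 0.2394 0.048 ]
```

```bash
cat >> h.py <<'E'
from scipy.spatial.transform import Rotation as R
O=np.array([.608,-.018]); A=.088
def r2w(x,y):
    c,s=np.cos(A),np.sin(A); return O+np.array([c*x-s*y,s*x+c*y])
def w2r(p):
    c,s=np.cos(A),np.sin(A); d=np.array(p[:2])-O; return np.array([c*d[0]+s*d[1],-s*d[0]+c*d[1]])
def go(x,y,z,yaw,st=None):   # rack-frame target, yaw deg relative to rack
    st=st or bot.sense()
    Rt=R.from_euler('xyz',st['tool_rot'],degrees=True)
    Rg=R.from_euler('xyz',[180,0,yaw+np.degrees(A)],degrees=True)
    d=np.r_[r2w(x,y),z]-st['tool_pos']
    print('cm',(Rt.inv().apply(d)*100).round(2),'rad',(Rt.inv()*Rg).as_rotvec().round(3))
def where():
    s=bot.sense();print('t',round(s['t'],2),'rack',w2r(s['tool_pos']).round(4),'z',s['tool_pos'][2].round(4),'rot',s['tool_rot'].round(2),'F',s['wrist_force'].round(2),'op',round(s['opening'],2))
E
python3 -c "
from h import *
where();go(-.178,-.155,.2,0)"
```

```text
t 0.1 rack [-0.4113 -0.5227] z 0.2219 rot [ 1.7999e+02  8.0000e-02 -6.6980e+01] F [-0.41  0.4   0.76] op 1.0
cm [-27.77 -33.54   2.23] rad [-1.000e-03  1.000e-03 -1.257e+00]
```

Call:
{"fn": "jog_arm", "kwargs": {"commands": [[-27.8,-33.5,2.2,0,0,-1.257,-0.6],[-27.8,-33.5,2.2,0,0,-1.257,-0.6],[-27.8,-33.5,2.2,0,0,-1.257,-0.6],[-27.8,-33.5,2.2,0,0,-1.257,-0.6],[-27.8,-33.5,2.2,0,0,-1.257,-0.6]]}}

```text
t: 0.6
tool_pos: [0.3593, -0.3514, 0.2098]
tool_rot: [180.0, 0.0, -23.7]
wrist_force: [0.4, -0.8, 0.9]
opening: 0.799
```

```bash
python3 -c "
from h import *
where();go(-.178,-.155,.2,0)"
```

```text
t 0.6 rack [-0.2771 -0.3102] z 0.2098 rot [ 1.7999e+02  1.0000e-02 -2.3660e+01] F [ 0.39 -0.81  0.92] op 0.8
cm [  1.24 -18.37   0.98] rad [ 0.     0.    -0.501]
```

Call:
{"fn": "jog_arm", "kwargs": {"commands": [[1.2,-18.4,1.0,0,0,-0.5,-0.6],[1.2,-18.4,1.0,0,0,-0.5,-0.6],[1.2,-18.4,1.0,0,0,-0.5,-0.6],[1.2,-18.4,1.0,0,0,-0.5,-0.6],[1.2,-18.4,1.0,0,0,-0.5,-0.6]]}}

```text
t: 1.1
tool_pos: [0.4466, -0.185, 0.1999]
tool_rot: [-179.9, -0.1, 5.2]
wrist_force: [-0.6, 0.2, -0.3]
opening: 0.8
```

```bash
python3 -c "
from h import *
where();go(-.178,-.155,.2,0)
P=bot.camera_params('wrist')
save('wrist','d.png',s=1.25)
np.save('Pd.npy',P)"
```

```text
t 1.1 rack [-0.1754 -0.1522] z 0.1999 rot [-1.7989e+02 -5.0000e-02  5.1600e+00] F [-0.61  0.24 -0.33] op 0.8
cm [-0.26  0.28 -0.01] rad [-0.002 -0.001  0.002]
```

View pics/d.png

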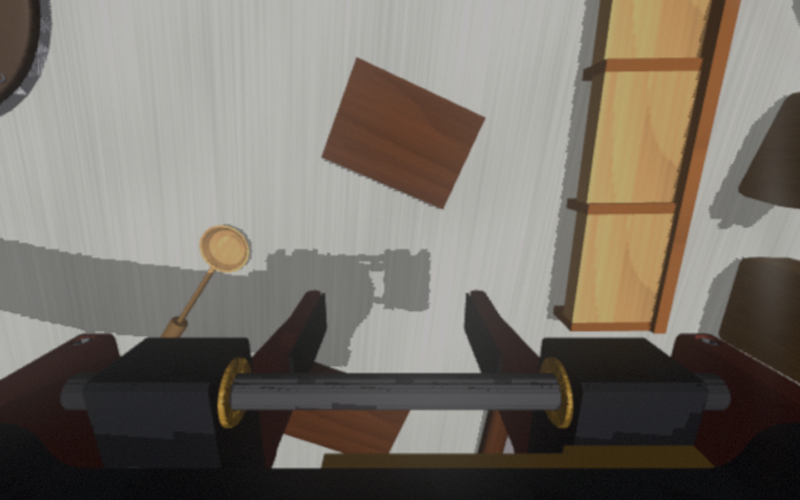

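```bash
cat >> h.py <<'E'
def tri(obs):  # list of (P,u,v)
    M=np.zeros((3,3));b=np.zeros(3)
    for P,u,v in obs:
        T=np.array(P["world_from_camera"]);d=T[:3,:3]@np.linalg.solve(np.array(P["mtx"]),[u,v,1]);d/=np.linalg.norm(d)
        N=np.eye(3)-np.outer(d,d);M+=N;b+=N@T[:3,3]
    return np.linalg.solve(M,b)
E
python3 -c "
from h import *
W=np.load('Pd.npy',allow_pickle=True).item();S=bot.camera_params('scene')
s=lambda x,y:(S,190+x/4.8,165+y/4.8)
w=lambda x,y:(W,x/1.25,y/1.25)
for n,a,b in[('end',(145,88),(556,309)),('d34',(265,161),(568,201)),('d23',(388,242),(585,69)),
 ('bFR',(388,97),(443,208)),('bRR',(543,40),(322,157)),('bRL',(600,118),(357,58)),('bFL',(445,172),(485,118))]:
  p=tri([s(*a),w(*b)]);print(n,p.round(4),'rack',w2r(p).round(4),'wrist z.016',ray('wrist',b[0]/1.25,b[1]/1.25,.016,W).round(4))
"
```

```text
end [ 0.6272 -0.2566  0.03  ] rack [-0.0018 -0.2394] wrist z.016 [ 0.6285 -0.2534  0.016 ]
d34 [ 0.6122 -0.1409  0.0291] rack [-0.0067 -0.1228] wrist z.016 [ 0.6148 -0.1377  0.016 ]
d23 [ 0.601  -0.0251  0.0254] rack [-0.0076 -0.0065] wrist z.016 [ 0.603  -0.0206  0.016 ]
bFR [ 0.4934 -0.1564  0.0051] rack [-0.1263 -0.1278] wrist z.016 [ 0.4926 -0.1559  0.016 ]
bRR [ 0.3685 -0.1176  0.0071] rack [-0.2473 -0.0781] wrist z.016 [ 0.3713 -0.118   0.016 ]
bRL [ 0.3972 -0.0272  0.0037] rack [-0.2108  0.0094] wrist z.016 [ 0.3993 -0.0305  0.016 ]
bFL [ 0.5202 -0.0663  0.0077] rack [-0.0917 -0.0404] wrist z.016 [ 0.5206 -0.0693  0.016 ]
```

```bash
sed -i 's/^O=.*/O=np.array([.604,-.022]); A=.1/' h.py; python3 -c "
from h import *
where();go(-.183,-.147,.007,0)"
```

```text
t 1.15 rack [-0.1744 -0.1492] z 0.1998 rot [-1.7996e+02  1.0000e-02  4.9000e+00] F [ 0.09 -0.74  0.23] op 0.8
cm [-0.86 -0.19 19.28] rad [-0.001  0.    -0.014]
```

Call:
{"fn": "jog_arm", "kwargs": {"commands": [[-0.9,0,5,0,0,-0.014,-0.6],[-0.9,0,10,0,0,-0.014,-0.6],[-0.9,0,15,0,0,-0.014,-0.6],[-0.9,0,18.5,0,0,-0.014,-0.6],[-0.9,0,19.2,0,0,-0.014,-0.6]]}}

```text
t: 1.65
tool_pos: [0.4323, -0.1912, 0.0044]
tool_rot: [-179.8, 0.4, 5.3]
wrist_force: [-0.8, -0.5, -0.5]
opening: 0.797
```

Call:
{"fn": "jog_arm", "kwargs": {"commands": [[0,-1,0,0,0,0,-0.6],[0,-2,0,0,0,0,-0.6],[0,-3,0,0,0,0,-0.6],[0,-4,0,0,0,0,-0.6],[0,-5,0,0,0,0,-0.6]]}}

```text
t: 2.15
tool_pos: [0.4319, -0.1405, 0.0092]
tool_rot: [179.9, -0.1, 5.5]
wrist_force: [0.3, -0.9, 0.6]
opening: 0.798
```

```bash
python3 -c "
from h import *
where()"
```

```text
t 2.15 rack [-0.1831 -0.1007] z 0.0092 rot [ 1.7993e+02 -1.3000e-01  5.4500e+00] F [ 0.32 -0.91  0.62] op 0.8
```

Call:
{"fn": "jog_arm", "kwargs": {"commands": [[0,-1,0.1,0,0,0,-0.6],[0,-2,0.2,0,0,0,-0.6],[0,-3,0.2,0,0,0,-0.6],[0,-4,0.2,0,0,0,-0.6],[0,-5,0.2,0,0,0,-0.6]]}}

```text
t: 2.65
tool_pos: [0.4261, -0.0905, 0.006]
tool_rot: [180.0, 0.0, 5.5]
wrist_force: [-0.7, -0.5, 1.2]
opening: 0.801
```

Call:
{"fn": "jog_arm", "kwargs": {"commands": [[0,-1,0,0,0,0,-0.6],[0,-2,0,0,0,0,-0.6],[0,-3,0,0,0,0,-0.6],[0,-4,0,0,0,0,-0.6],[0,-5,0,0,0,0,-0.6]]}}

```text
t: 3.15
tool_pos: [0.4212, -0.0406, 0.0059]
tool_rot: [-180.0, 0.0, 5.5]
wrist_force: [-0.5, -0.4, 0.4]
opening: 0.801
```

Call:
{"fn": "jog_arm", "kwargs": {"commands": [[0,-1,0,0,0,0,-0.6],[0,-2,0,0,0,0,-0.6],[0,-3,0,0,0,0,-0.6],[0,-4,0,0,0,0,-0.6],[0,-5,0,0,0,0,-0.6]]}}

```text
t: 3.65
tool_pos: [0.4167, 0.0091, 0.006]
tool_rot: [180.0, 0.0, 5.4]
wrist_force: [0.4, -0.0, -0.6]
opening: 0.798
```

```bash
python3 -c "
from h import *
where()
np.save('Pe.npy',bot.camera_params('wrist'))
save('wrist','e.png',s=1.25)"
```

```text
t 3.65 rack [-0.1833  0.0496] z 0.006 rot [180.     0.     5.44] F [ 0.36 -0.   -0.56] op 0.8
```

View pics/e.png

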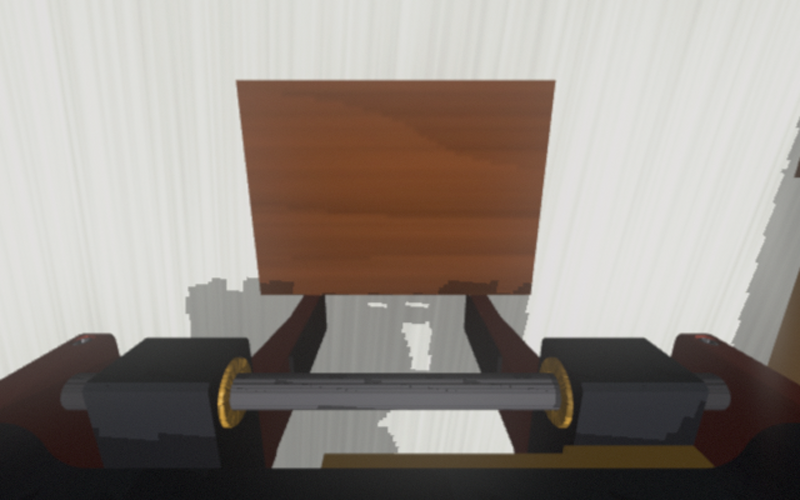

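The board now lies square against both fingers (corners (236,80), (555,80), (532,294), (260,294)).

```bash
python3 -c "
from h import *
W=np.load('Pe.npy',allow_pickle=True).item()
t=w2r([.4167,.0091])
for z in(.012,.016,.02):
  q=[w2r(ray('wrist',u/1.25,v/1.25,z,W)) for u,v in((236,80),(555,80),(532,294),(260,294))]
  e=lambda i,j:np.linalg.norm(q[i]-q[j])*1e3
  print(z,'centre-tool',(np.mean(q,0)-t).round(4),'lens',[round(e(i,(i+1)%4),1) for i in range(4)], 'yaw',np.arctan2(*(q[1]-q[0])[::-1]).round(3))
"
```

```text
0.012 centre-tool [0.0009 0.0586] lens [np.float64(129.7), np.float64(93.7), np.float64(131.0), np.float64(93.7)] yaw -0.004
0.016 centre-tool [0.0009 0.0591] lens [np.float64(126.4), np.float64(91.3), np.float64(127.7), np.float64(91.3)] yaw -0.004
0.02 centre-tool [0.0009 0.0595] lens [np.float64(123.1), np.float64(88.9), np.float64(124.3), np.float64(88.9)] yaw -0.004
```

Call:
{"fn": "jog_arm", "kwargs": {"commands": [[0,-1.2,0,0,0,0,-0.6],[0,-2.4,0,0,0,0,-0.6],[0,-3.6,0,0,0,0,-0.6],[0,-4.6,0,0,0,0,-0.6],[0,-5.4,0,0,0,0,-0.6]]}}

```text
t: 4.2
tool_pos: [0.4115, 0.0631, 0.006]
tool_rot: [-180.0, -0.0, 5.5]
wrist_force: [-0.1, -1.4, 0.5]
opening: 0.803
```

Call:
{"fn": "jog_arm", "kwargs": {"commands": [[0,-0.6,0,0,0,0,-0.6],[0,-1.1,0,0,0,0,-0.6],[0,-1.4,0,0,0,0,-0.6],[0,-1.6,0,0,0,0,-0.6],[0,-1.7,0,0,0,0,-0.6]]}}

```text
t: 4.7
tool_pos: [0.41, 0.0788, 0.006]
tool_rot: [180.0, 0.0, 5.4]
wrist_force: [0.4, -2.0, 1.6]
opening: 0.8
```

Call:
{"fn": "jog_arm", "kwargs": {"commands": [[0,1.5,0,0,0,0,-0.6],[0,3,0,0,0,0,-0.6],[0,3,-5,0,0,0,-0.6],[-2,3,-10,0,0,0,-0.6],[-4,3,-14,0,0,0,-0.6]]}}

```text
t: 5.2
tool_pos: [0.3727, 0.0456, 0.1473]
tool_rot: [-179.9, 0.0, 5.4]
wrist_force: [1.0, -0.3, 0.9]
opening: 0.801
```

```bash
python3 -c "
from h import *
where()
go(-.29,.18,.14,-90)
np.save('Pf.npy',bot.camera_params('wrist'))
save('wrist','f.png',s=1.25)"
```

```text
t 5.2 rack [-0.2234  0.0903] z 0.1473 rot [-1.7992e+02  4.0000e-02  5.4300e+00] F [ 0.98 -0.33  0.93] op 0.8
cm [-6.7  -8.93  0.75] rad [-1.000e-03  2.000e-03  1.565e+00]
```

View pics/f.png

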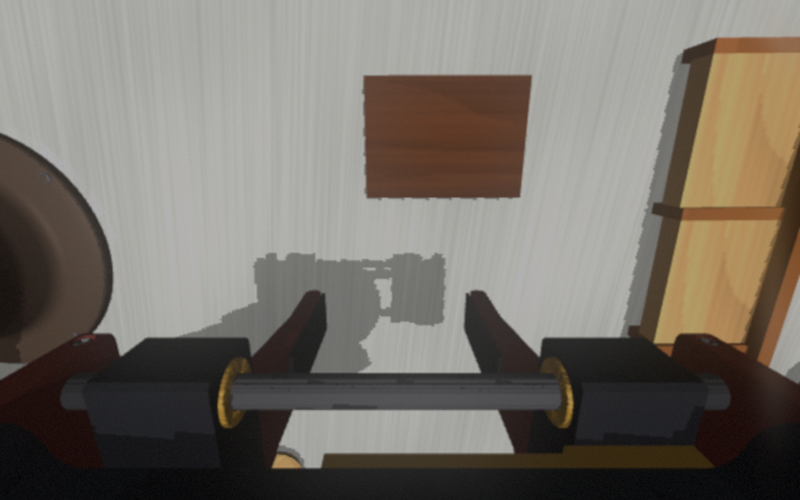

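```bash
python3 -c "
from h import *
for f,pts in(('Pd.npy',((585,69),(568,203),(556,310))),('Pf.npy',((683,56),(653,209),(630,330)))):
  W=np.load(f,allow_pickle=True).item()
  q=[ray('wrist',u/1.25,v/1.25,0,W)[:2] for u,v in pts]
  for p in q: print(f,p.round(4),w2r(p).round(4))
  d=q[0]-q[2];print('yaw',np.arctan2(-d[0],d[1]).round(4))
for z in (.012,):
  q=[w2r(ray('wrist',u/1.25,v/1.25,z,W)) for u,v in((364,75),(531,75),(520,197),(367,197))]
  print('board',np.mean(q,0).round(4),np.arctan2(*(q[1]-q[0])[::-1]).round(3),np.arctan2(*(q[2]-q[3])[::-1]).round(3))
  print([np.linalg.norm(q[i]-q[(i+1)%4]).round(4) for i in range(4)])
"
```

```text
Pd.npy [ 0.6106 -0.0165] [0.0071 0.0048]
Pd.npy [ 0.6233 -0.1411] [ 0.0074 -0.1205]
Pd.npy [ 0.6374 -0.2613] [ 0.0094 -0.2414]
yaw 0.1093
Pf.npy [0.5857 0.2177] [0.0058 0.2403]
Pf.npy [0.5986 0.0968] [0.0065 0.1187]
Pf.npy [ 0.612  -0.0219] [ 0.008  -0.0007]
yaw 0.1091
board [-0.1818  0.1783] -0.004 -0.004
[np.float64(0.1289), np.float64(0.0936), np.float64(0.1295), np.float64(0.0936)]
```

```bash
sed -i 's/^O=.*/O=np.array([.611,-.021]); A=.108/' h.py; python3 -c "
from h import *
where();print(bot.sense()['qpos'].round(1))
W=np.load('Pf.npy',allow_pickle=True).item()
q=[w2r(ray('wrist',u/1.25,v/1.25,.012,W)) for u,v in((364,75),(531,75),(520,197),(367,197))];print(np.mean(q,0))
go(-.285,.179,.14,-90)
print('cup handle',ray('scene',483/1.25,282/1.25,.03), proj('scene',[.303,.293,.03])*1.25)
"
```

```text
t 5.25 rack [-0.2304  0.0922] z 0.153 rot [179.94  -0.34   5.51] F [-2.77 -1.19  2.76] op 0.8
[ 13.6   5.7 -29.4 127.    3.9  47.8 -12.8]
[-0.18746281  0.17953213]
cm [-5.57 -8.61  1.25] rad [-0.004 -0.005  1.559]
cup handle [0.37502799 0.27407642 0.03      ] [505.73128207 271.1413676 ]
```

Call:
{"fn": "jog_arm", "kwargs": {"commands": [[-5.6,-8.6,1.2,0,0,1.56,-0.6],[-5.6,-8.6,1.2,0,0,1.56,-0.6],[-5.6,-8.6,1.2,0,0,1.56,-0.6],[-5.6,-8.6,1.2,0,0,1.56,-0.6],[-5.6,-8.6,1.2,0,0,1.56,-0.6]]}}

```text
t: 5.75
tool_pos: [0.3087, 0.126, 0.134]
tool_rot: [-180.0, -0.0, -34.7]
wrist_force: [-0.5, -0.0, 0.1]
opening: 0.8
```

```bash
python3 -c "
from h import *
where();go(-.285,.179,.14,-90);print(bot.sense()['qpos'].round(1))"
```

```text
t 5.75 rack [-0.2847  0.1787] z 0.134 rot [-1.7998e+02 -2.0000e-02 -3.4670e+01] F [-0.53 -0.05  0.11] op 0.8
cm [-0.04 -0.   -0.6 ] rad [-0.001 -0.     0.858]
[  1.9   3.6 -33.  132.5   2.8  44.5 -67.7]
```

Call:
{"fn": "jog_arm", "kwargs": {"commands": [[0,0,0,0,0,0.15,-0.6],[0,0,0,0,0,0.3,-0.6],[0,0,0,0,0,0.44,-0.6],[0,0,0,0,0,0.58,-0.6],[0,0,0,0,0,0.72,-0.6]]}}

```text
t: 6.25
tool_pos: [0.3091, 0.1255, 0.134]
tool_rot: [-180.0, 0.0, -76.0]
wrist_force: [0.8, -0.6, 0.1]
opening: 0.8
```

Call:
{"fn": "jog_arm", "kwargs": {"commands": [[0,0,2,0,0,0.138,-0.6],[0,0,6,0,0,0.138,-0.6],[0,0,9,0,0,0.138,-0.6],[0,0,12,0,0,0.138,-0.6],[0,0,12.7,0,0,0.138,-0.6]]}}

```text
t: 6.75
tool_pos: [0.3074, 0.125, 0.005]
tool_rot: [179.8, -0.0, -83.5]
wrist_force: [-0.2, 0.4, -0.2]
opening: 0.799
```

```bash
python3 -c "
from h import *
where();go(-.265,.179,.007,-90);print(bot.sense()['qpos'].round(1))"
```

```text
t 6.75 rack [-0.286   0.1779] z 0.005 rot [ 1.7975e+02 -2.0000e-02 -8.3550e+01] F [-0.22  0.43 -0.16] op 0.8
cm [-0.1  -2.1  -0.21] rad [ 0.004 -0.     0.005]
[  -9.8   20.6  -23.6  139.5   20.8   23.1 -134.9]
```

Call:
{"fn": "jog_arm", "kwargs": {"commands": [[0,-1,0,0,0,0,-0.6],[0,-2,0,0,0,0,-0.6],[0,-3,0,0,0,0,-0.6],[0,-4,0,0,0,0,-0.6],[0,-5,0,0,0,0,-0.6]]}}

```text
t: 7.25
tool_pos: [0.3602, 0.1312, 0.0077]
tool_rot: [-179.9, 0.0, -83.6]
wrist_force: [-2.1, -0.9, 1.0]
opening: 0.801
```

Call:
{"fn": "jog_arm", "kwargs": {"commands": [[0,-1,0,0,0,0,-0.6],[0,-2,0,0,0,0,-0.6],[0,-3,0,0,0,0,-0.6],[0,-4,0,0,0,0,-0.6],[0,-5,0,0,0,0,-0.6]]}}

```text
t: 7.75
tool_pos: [0.4092, 0.1369, 0.007]
tool_rot: [180.0, 0.0, -83.6]
wrist_force: [-2.2, -0.0, 1.4]
opening: 0.799
```

Call:
{"fn": "jog_arm", "kwargs": {"commands": [[0,-0.8,0,0,0,0,-0.6],[0,-1.6,0,0,0,0,-0.6],[0,-2.2,0,0,0,0,-0.6],[0,-2.6,0,0,0,0,-0.6],[0,-2.9,0,0,0,0,-0.6]]}}

```text
t: 8.25
tool_pos: [0.4375, 0.14, 0.007]
tool_rot: [180.0, 0.0, -83.6]
wrist_force: [-1.3, 0.0, 1.8]
opening: 0.799
```

```bash
python3 -c "
from h import *
where()
np.save('Pg.npy',bot.camera_params('wrist'))
save('wrist','g.png',s=1.25)"
```

```text
t 8.25 rack [-0.1552  0.1788] z 0.007 rot [ 1.7999e+02  1.0000e-02 -8.3570e+01] F [-1.34  0.02  1.81] op 0.8
```

View pics/g.png

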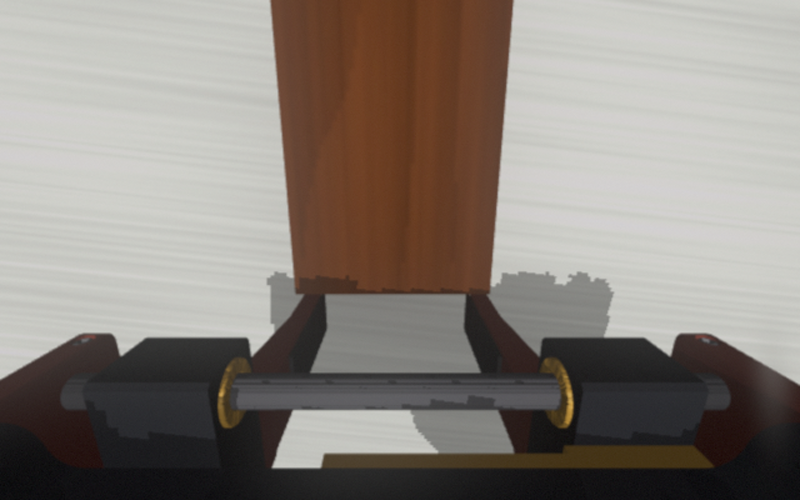

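The board is square and centred on the two fingers (rear edge from (295,293) to (491,293)). I'll ease it to the face of slot 1.

Call:
{"fn": "jog_arm", "kwargs": {"commands": [[0,-0.4,0,0,0,0,-0.6],[0,-0.7,0,0,0,0,-0.6],[0,-0.9,0,0,0,0,-0.6],[0,-1.0,0,0,0,0,-0.6],[0,-1.1,0,0,0,0,-0.6]]}}

```text
t: 8.8
tool_pos: [0.4481, 0.1412, 0.007]
tool_rot: [180.0, 0.0, -83.6]
wrist_force: [-1.3, -0.8, 1.7]
opening: 0.798
```

Call:
{"fn": "jog_arm", "kwargs": {"commands": [[0,-0.1,0,0,0,0,-0.6],[0,-0.2,0,0,0,0,-0.6],[0,-0.3,0,0,0,0,-0.6],[0,-0.3,0,0,0,0,-0.6],[0,-0.3,0,0,0,0,-0.6]]}}

```text
t: 9.3
tool_pos: [0.4498, 0.1414, 0.0068]
tool_rot: [179.9, -0.0, -83.6]
wrist_force: [-5.4, 0.4, 3.9]
opening: 0.801
```

Call:
{"fn": "jog_arm", "kwargs": {"commands": [[0,-0.1,0,0,0,0,-0.6],[0,-0.2,0,0,0,0,-0.6],[0,-0.2,0,0,0,0,-0.6],[0,-0.2,0,0,0,0,-0.6]]}}

```text
t: 9.7
tool_pos: [0.45, 0.1413, 0.0066]
tool_rot: [179.7, -0.1, -83.5]
wrist_force: [-11.6, 0.2, 9.6]
opening: 0.796
```

```bash
python3 -c "
from h import *
where()"
```

```text
t 9.7 rack [-0.1426  0.1787] z 0.0066 rot [ 1.7969e+02 -8.0000e-02 -8.3530e+01] F [-11.6    0.16   9.63] op 0.8
```

Call:
{"fn": "jog_arm", "kwargs": {"commands": [[0,1,0,0,0,0,-0.6],[0,3,0,0,0,0,-0.6],[0,3,-5,0,0,0,-0.6],[0,3,-10,0,0,0,-0.6],[0,3,-13,0,0,0,-0.6]]}}

```text
t: 10.2
tool_pos: [0.4245, 0.1391, 0.1402]
tool_rot: [-179.8, 0.1, -83.6]
wrist_force: [0.2, -0.1, -0.5]
opening: 0.8
```

```bash
python3 -c "
from h import *
where();go(-.075,.262,.13,0);print(bot.sense()['qpos'].round(1))
for u,v in((487,400),(450,385),(529,378),(490,350)): print('bowl',w2r(ray('scene',u/1.25,v/1.25,.07 if v!=400 else 0)).round(3))
W=bot.camera_params('wrist');T=np.array(W['world_from_camera']);print('cam rel tool',T[:3,3]-bot.sense()['tool_pos'])
"
```

```text
t 10.2 rack [-0.1681  0.1793] z 0.1402 rot [-1.7975e+02  6.0000e-02 -8.3550e+01] F [ 0.23 -0.07 -0.52] op 0.8
cm [-8.23 -9.34  1.07] rad [-0.004 -0.003 -1.566]
[   2.    14.5  -30.2  119.2    9.7   48.4 -117.4]
bowl [0.063 0.498]
bowl [0.121 0.433]
bowl [0.003 0.555]
bowl [-0.007  0.453]
cam rel tool [0.07563967 0.0087507  0.16259399]
```

Call:
{"fn": "jog_arm", "kwargs": {"commands": [[-8.2,-9.3,1.0,0,0,-1.566,-0.6],[-8.2,-9.3,1.0,0,0,-1.566,-0.6],[-8.2,-9.3,1.0,0,0,-1.566,-0.6],[-8.2,-9.3,1.0,0,0,-1.566,-0.6],[-8.2,-9.3,1.0,0,0,-1.566,-0.6]]}}

```text
t: 10.7
tool_pos: [0.5072, 0.2314, 0.1267]
tool_rot: [-179.9, 0.0, -40.2]
wrist_force: [-0.5, 0.1, 0.2]
opening: 0.803
```

Call:
{"fn": "jog_arm", "kwargs": {"commands": [[0,0,0,0,0,-0.15,-0.6],[0,0,0,0,0,-0.3,-0.6],[0,0,0,0,0,-0.45,-0.6],[0,0,0,0,0,-0.6,-0.6],[0,0,0,0,0,-0.75,-0.6]]}}

```text
t: 11.2
tool_pos: [0.5071, 0.2303, 0.1271]
tool_rot: [-180.0, -0.1, 2.7]
wrist_force: [-0.1, -1.1, -0.3]
opening: 0.801
```

```bash
python3 -c "
from h import *
where();go(-.075,.262,.007,0)"
```

```text
t 11.2 rack [-0.0762  0.2611] z 0.1271 rot [-1.7997e+02 -8.0000e-02  2.7100e+00] F [-0.09 -1.09 -0.27] op 0.8
cm [ 0.1  -0.09 12.01] rad [-0.001 -0.001 -0.061]
```

Call:
{"fn": "jog_arm", "kwargs": {"commands": [[0,0,4,0,0,-0.061,-0.6],[0,0,8,0,0,-0.061,-0.6],[0,0,11,0,0,-0.061,-0.6],[0,0,11.8,0,0,-0.061,-0.6],[0,0,12,0,0,-0.061,-0.6]]}}

```text
t: 11.7
tool_pos: [0.5064, 0.2304, 0.0066]
tool_rot: [-180.0, 0.1, 5.9]
wrist_force: [0.0, 0.5, 0.2]
opening: 0.799
```

Call:
{"fn": "jog_arm", "kwargs": {"commands": [[0,1,0,0,0,0,-0.6],[0,2,0,0,0,0,-0.6],[0,3,0,0,0,0,-0.6],[0,4,0,0,0,0,-0.6],[0,5,0,0,0,0,-0.6]]}}

```text
t: 12.2
tool_pos: [0.5124, 0.1798, 0.0078]
tool_rot: [-180.0, -0.1, 5.8]
wrist_force: [0.8, 1.0, 2.1]
opening: 0.799
```

Call:
{"fn": "jog_arm", "kwargs": {"commands": [[0,1,0,0,0,0,-0.6],[0,2,0,0,0,0,-0.6],[0,3,0,0,0,0,-0.6],[0,4,0,0,0,0,-0.6],[0,5,0,0,0,0,-0.6]]}}

```text
t: 12.7
tool_pos: [0.5169, 0.1301, 0.007]
tool_rot: [-180.0, 0.0, 5.9]
wrist_force: [0.4, 1.8, 2.1]
opening: 0.798
```

```bash
python3 -c "
from h import *
where();go(-.075,.119,.007,0)"
```

```text
t 12.7 rack [-0.0772  0.1604] z 0.007 rot [-179.98    0.      5.87] F [0.37 1.82 2.05] op 0.8
cm [ 0.25  4.14 -0.  ] rad [-0.     0.    -0.005]
```

Call:
{"fn": "jog_arm", "kwargs": {"commands": [[0,1,0,0,0,0,-0.6],[0,1.8,0,0,0,0,-0.6],[0,2.5,0,0,0,0,-0.6],[0,3.0,0,0,0,0,-0.6],[0,3.4,0,0,0,0,-0.6]]}}

```text
t: 13.2
tool_pos: [0.5203, 0.0965, 0.0069]
tool_rot: [-180.0, 0.0, 5.9]
wrist_force: [0.7, 0.5, 0.2]
opening: 0.799
```

Call:
{"fn": "jog_arm", "kwargs": {"commands": [[0,0.3,0,0,0,0,-0.6],[0,0.5,0,0,0,0,-0.6],[0,0.7,0,0,0,0,-0.6],[0,0.7,0,0,0,0,-0.6]]}}

```text
t: 13.6
tool_pos: [0.521, 0.0898, 0.0069]
tool_rot: [180.0, 0.0, 5.9]
wrist_force: [-0.1, -0.5, -0.2]
opening: 0.804
```

```bash
python3 -c "
from h import *
where();go(-.077,.119,.007,0)"
```

```text
t 13.6 rack [-0.0775  0.1198] z 0.0069 rot [1.7999e+02 1.0000e-02 5.8600e+00] F [-0.11 -0.47 -0.21] op 0.8
cm [ 0.05  0.08 -0.01] rad [ 0.     0.    -0.006]
```

Call:
{"fn": "jog_arm", "kwargs": {"commands": [[0,-1.5,0,0,0,0,-0.6],[0,-3,0,0,0,0,-0.6],[0,-3,-5,0,0,0,-0.6],[-3,-2,-10,0,0,0,-0.6],[-7,1,-13,0,0,0,-0.6]]}}

```text
t: 14.1
tool_pos: [0.4633, 0.0864, 0.1302]
tool_rot: [-179.8, -0.2, 6.2]
wrist_force: [0.5, -0.6, 0.3]
opening: 0.799
```

```bash
python3 -c "
from h import *
where();go(-.17,.06,.13,-90);print(bot.sense()['qpos'].round(1))"
```

```text
t 14.1 rack [-0.1353  0.1227] z 0.1302 rot [-179.82   -0.19    6.19] F [ 0.52 -0.59  0.25] op 0.8
cm [-3.47  6.27 -0.02] rad [-0.005 -0.     1.571]
[ 26.8  23.5 -52.9 115.7  23.7  51.8 -32.6]
```

Call:
{"fn": "jog_arm", "kwargs": {"commands": [[-3.5,6.2,0,0,0,1.571,-0.6],[-3.5,6.2,0,0,0,1.571,-0.6],[-3.5,6.2,0,0,0,1.571,-0.6],[-3.5,6.2,0,0,0,1.571,-0.6],[-3.5,6.2,0,0,0,1.571,-0.6]]}}

```text
t: 14.6
tool_pos: [0.4342, 0.0179, 0.128]
tool_rot: [-180.0, -0.0, -37.4]
wrist_force: [0.4, -0.5, -1.1]
opening: 0.796
```

Call:
{"fn": "jog_arm", "kwargs": {"commands": [[0,0,0,0,0,0.15,-0.6],[0,0,0,0,0,0.3,-0.6],[0,0,0,0,0,0.45,-0.6],[0,0,0,0,0,0.6,-0.6],[0,0,0,0,0,0.75,-0.6]]}}

```text
t: 15.1
tool_pos: [0.4342, 0.0184, 0.1278]
tool_rot: [-180.0, 0.0, -80.3]
wrist_force: [-0.8, -0.8, 1.2]
opening: 0.799
```

```bash
python3 -c "
from h import *
where();go(-.165,.06,.007,-90)
np.save('Pi.npy',bot.camera_params('wrist'))
save('wrist','i.png',s=1.25)"
```

```text
t 15.1 rack [-0.1715  0.0583] z 0.1278 rot [-1.7997e+02  3.0000e-02 -8.0290e+01] F [-0.75 -0.8   1.15] op 0.8
cm [-0.13 -0.66 12.08] rad [-0.     0.     0.061]
```

View pics/i.png

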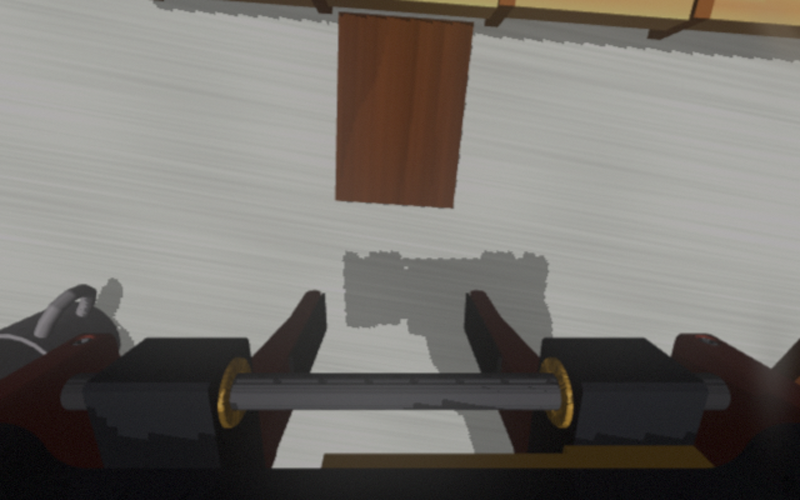

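The board sits between dividers at about (322,10) and (495,24), nearly touching the mouth. Next I'll measure its offset from the slot's middle line.

```bash
python3 -c "
from h import *
W=np.load('Pi.npy',allow_pickle=True).item()
f=lambda u,v,z:w2r(ray('wrist',u/1.25,v/1.25,z,W))
q=[f(u,v,.012) for u,v in((340,13),(473,22),(453,208),(335,199))]
print('board',np.mean(q,0).round(4),[ (np.arctan2(*(a-b)[::-1])).round(3) for a,b in((q[0],q[3]),(q[1],q[2]))],[x.round(4) for x in q])
print([f(u,v,0).round(4) for u,v in((323,11),(496,25),(659,38))])
"
```

```text
board [-0.0687  0.0611] [np.float64(-0.012), np.float64(0.002)] [array([-0.0044,  0.1069]), array([-0.004 ,  0.0146]), array([-0.1338,  0.0144]), array([-0.1325,  0.1085])]
[array([0.   , 0.121]), array([-0.0009, -0.0044]), array([-0.0017, -0.1248])]
```

Call:
{"fn": "jog_arm", "kwargs": {"commands": [[-0.2,0,4,0,0,0.061,-0.6],[-0.2,0,8,0,0,0.061,-0.6],[-0.2,0,11,0,0,0.061,-0.6],[-0.2,0,11.9,0,0,0.061,-0.6],[-0.2,0,12.1,0,0,0.061,-0.6]]}}

```text
t: 15.65
tool_pos: [0.4333, 0.0198, 0.0061]
tool_rot: [179.9, 0.1, -83.4]
wrist_force: [0.2, -0.2, 0.5]
opening: 0.798
```

Call:
{"fn": "jog_arm", "kwargs": {"commands": [[0,-0.7,0,0,0,0,-0.6],[0,-1.4,0,0,0,0,-0.6],[0,-2,0,0,0,0,-0.6],[0,-2.4,0,0,0,0,-0.6],[0,-2.7,0,0,0,0,-0.6]]}}

```text
t: 16.15
tool_pos: [0.4613, 0.0214, 0.0071]
tool_rot: [-180.0, -0.0, -83.6]
wrist_force: [-1.5, 0.1, 1.2]
opening: 0.798
```

Call:
{"fn": "jog_arm", "kwargs": {"commands": [[0,-0.2,0,0,0,0,-0.6],[0,-0.4,0,0,0,0,-0.6],[0,-0.6,0,0,0,0,-0.6],[0,-0.7,0,0,0,0,-0.6],[0,-0.8,0,0,0,0,-0.6]]}}

```text
t: 16.65
tool_pos: [0.4687, 0.0226, 0.0066]
tool_rot: [-180.0, 0.0, -83.6]
wrist_force: [-1.1, 0.5, 0.2]
opening: 0.802
```

```bash
python3 -c "
from h import *
where();go(-.062,.06,.007,-90)"
```

```text
t 16.65 rack [-0.1367  0.0586] z 0.0066 rot [-1.7999e+02  2.0000e-02 -8.3560e+01] F [-1.11  0.53  0.22] op 0.8
cm [-0.1  -7.48 -0.04] rad [-0.     0.     0.004]
```

There's no resistance past the mouth plane, so it's entering slot 2.

Call:
{"fn": "jog_arm", "kwargs": {"commands": [[0,-0.5,0,0,0,0,-0.6],[0,-1,0,0,0,0,-0.6],[0,-1.5,0,0,0,0,-0.6],[0,-2,0,0,0,0,-0.6],[0,-2.5,0,0,0,0,-0.6]]}}

```text
t: 17.15
tool_pos: [0.4938, 0.0254, 0.0067]
tool_rot: [180.0, 0.0, -83.6]
wrist_force: [-1.4, -0.6, 1.5]
opening: 0.802
```

```bash
python3 -c "
from h import *
where();go(-.062,.06,.007,-90)"
```

```text
t 17.15 rack [-0.1115  0.0587] z 0.0067 rot [ 1.7999e+02  1.0000e-02 -8.3570e+01] F [-1.35 -0.63  1.54] op 0.8
cm [-0.11 -4.95 -0.03] rad [0.    0.    0.004]
```

Call:
{"fn": "jog_arm", "kwargs": {"commands": [[0,-0.6,0,0,0,0,-0.6],[0,-1.2,0,0,0,0,-0.6],[0,-1.8,0,0,0,0,-0.6],[0,-2.4,0,0,0,0,-0.6],[0,-3,0,0,0,0,-0.6]]}}

```text
t: 17.65
tool_pos: [0.5236, 0.0287, 0.0067]
tool_rot: [180.0, 0.0, -83.6]
wrist_force: [-1.0, -0.3, 1.5]
opening: 0.8
```

Call:
{"fn": "jog_arm", "kwargs": {"commands": [[0,-0.5,0,0,0,0,-0.6],[0,-0.9,0,0,0,0,-0.6],[0,-1.2,0,0,0,0,-0.6],[0,-1.5,0,0,0,0,-0.6],[0,-1.7,0,0,0,0,-0.6]]}}

```text
t: 18.15
tool_pos: [0.5405, 0.0306, 0.0067]
tool_rot: [-180.0, 0.0, -83.6]
wrist_force: [-1.3, 0.2, 0.0]
opening: 0.804
```

Call:
{"fn": "jog_arm", "kwargs": {"commands": [[0,-0.1,0,0,0,0,-0.6],[0,-0.2,0,0,0,0,-0.6],[0,-0.3,0,0,0,0,-0.6],[0,-0.3,0,0,0,0,-0.6]]}}

```text
t: 18.55
tool_pos: [0.5414, 0.0307, 0.0065]
tool_rot: [179.8, -0.0, -83.6]
wrist_force: [-6.0, -0.7, 5.2]
opening: 0.799
```

```bash
python3 -c "
from h import *
where();go(-.062,.06,.007,-90)"
```

```text
t 18.55 rack [-0.0636  0.0589] z 0.0065 rot [ 1.7982e+02 -2.0000e-02 -8.3570e+01] F [-6.   -0.73  5.15] op 0.8
cm [-0.11 -0.16 -0.05] rad [ 0.003 -0.     0.004]
```

Force rises at x≈0.0134 against the back stop. One firmer nudge to seat it, then retreat and look.

Call:
{"fn": "jog_arm", "kwargs": {"commands": [[0,-0.1,0,0,0,0,-0.6],[0,-0.2,0,0,0,0,-0.6],[0,-0.2,0,0,0,0,-0.6]]}}

```text
t: 18.85
tool_pos: [0.5415, 0.0307, 0.0062]
tool_rot: [179.6, -0.1, -83.6]
wrist_force: [-11.7, -0.5, 10.5]
opening: 0.801
```

Call:
{"fn": "jog_arm", "kwargs": {"commands": [[0,1,0,0,0,0,-0.6],[0,3,0,0,0,0,-0.6],[0,5,-4,0,0,0,-0.6],[0,7,-9,0,0,0,-0.6],[0,9,-13,0,0,0,-0.6]]}}

```text
t: 19.35
tool_pos: [0.4552, 0.0212, 0.138]
tool_rot: [-180.0, 0.0, -83.5]
wrist_force: [0.8, -1.2, 1.5]
opening: 0.798
```

Call:
{"fn": "jog_arm", "kwargs": {"commands": [[0,0,0,0,0,0,-0.6],[0,0,0,0,0,0,-0.6]]}}

```text
t: 19.55
tool_pos: [0.4566, 0.0205, 0.1379]
tool_rot: [-179.8, -0.1, -83.6]
wrist_force: [-0.3, -0.0, 0.5]
opening: 0.797
```

```bash
python3 -c "
from h import *
where()
np.save('Pj.npy',bot.camera_params('wrist'))
save('wrist','j.png',s=1.25)
save('scene','k.png',s=1.25)"
```

```text
t 19.55 rack [-0.149   0.0579] z 0.1379 rot [-1.7976e+02 -8.0000e-02 -8.3610e+01] F [-0.28 -0.    0.48] op 0.8
```

View pics/j.png

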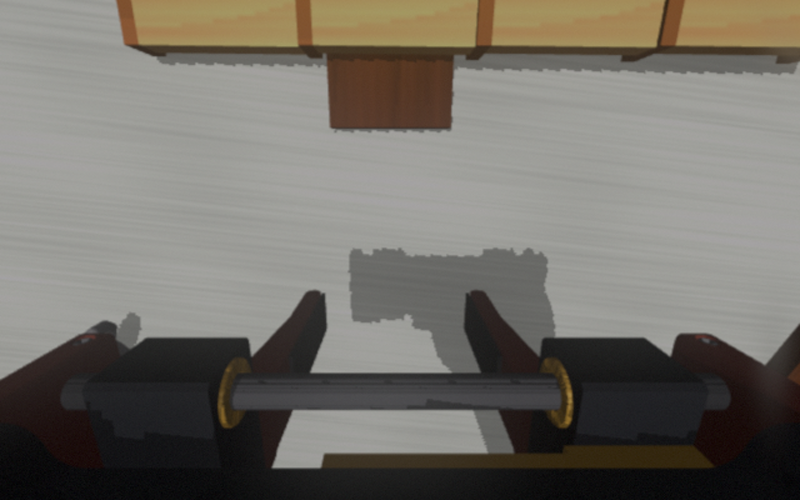

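View pics/k.png

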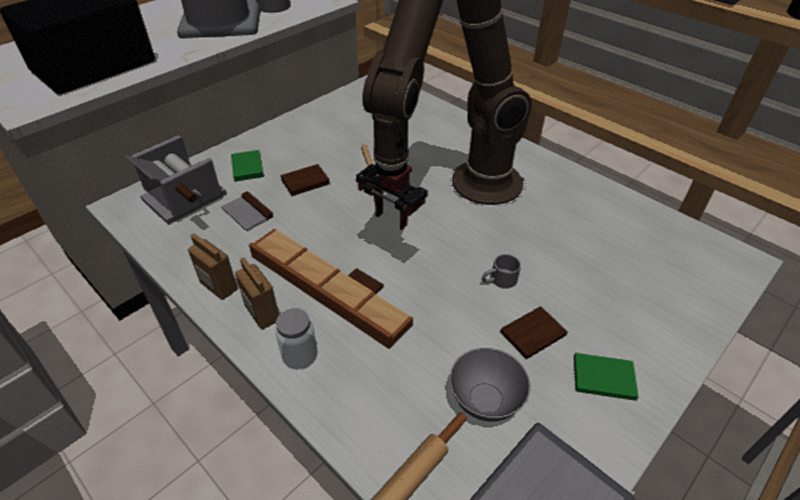

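The board is home in the second slot from the left, with rear corners at (331,128) and (451,128) in the wrist view. The other boards, cup, bowl, scraper and spoon are unmoved. One numeric check, then hand in.

```bash
python3 -c "
from h import *
W=np.load('Pj.npy',allow_pickle=True).item()
f=lambda u,v,z:w2r(ray('wrist',u/1.25,v/1.25,z,W))
a,b=f(331,128,.012),f(451,128,.012);m=(a+b)/2
print('rear mid',m.round(4),'origin x',(m[0]+.065).round(4),'width',np.linalg.norm(a-b).round(4),'yaw',np.arctan2(b[0]-a[0],a[1]-b[1]).round(3))
print('dividers',f(311,55,0),f(483,58,0))
ok=abs(m[1]-.06)<.009 and m[0]+.065>.0105
print(ok)
if ok: bot.hand_in();print('handed in')
"
```

```text
rear mid [-0.0528  0.0614] origin x 0.0122 width 0.0934 yaw 0.005
dividers [0.00060797 0.12305702] [-0.0007854  -0.00933934]
True
the job is handed in; nothing more can be done
handed in
```

The front board is fully home in slot 2, and I handed the job in at about 20 s of the 72 s allowed.

- **Slot 1:** I pushed the board squarely against it. It stopped dead at the mouth at 12 N and was refused.
- **Slot 2:** I slid the board 120 mm along the rack face, and it went in with only about 1–1.5 N. I pushed until the wrist read 12 N with no further movement, then backed the gripper off.

**Last checks:**
- **Position:** The wrist camera put the board about 1 mm off the slot's middle line and 0.005 rad from square.
- **Depth:** By camera the origin was 12 mm inside the mouth plane, and by the fingers' position 13.5 mm. Fully home is nominally 15 mm. The 2–3 mm shortfall is about the calibration error, and the firm stop suggests the board was touching the back stop.
- **Thickness:** The board's apparent size also fitted a thickness of 12 mm, which is the one slot 2 takes.
- **Surroundings:** In the final scene picture, by eye, the two side boards, both green look-alikes, the cup, bowl and scraper looked unmoved. The arm hid part of the spoon, but I never went near it.

No check failed. The first triangulation of the rack used wrongly matched corners, and I corrected that before the board reached the rack.

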